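Put the wide scraper home in its dock and close the keeper

TASK

Put the wide steel scraper away: swing the dock's steel keeper bar out of the way, slide the scraper blade first into the slot until it is fully home with its wooden back flush with the mouth, then swing the keeper bar fully shut across the mouth again. Leave the other things on the table where they are.

Things in the scene. Friction and masses are not known exactly. Their poses are not given: they have to be found in the camera images.
- dock: Fixed light-wood block, 140 mm wide (y), 105 deep (x), 26 high. Origin: on the table, middle of the slot's mouth, in the front face; the slot runs along +x, y across, z up. Slot: 101 mm wide, 13 high (the table is its floor), 91 deep to a back stop; its sides flare out by 9 mm each over the first 18 mm. The roof has an open thumb notch 44 wide, 30 deep at the front's middle.
- keeper (a joint): Angle (rad) of the steel keeper bar, which swings level on an upright pivot at x = -10.5, y = +68 mm in the dock's frame. 0 = shut: it runs along -y across the mouth, 5.5 mm before it; 1.57 = open: it points along -x, beside the scraper's path; stop at 1.75. The bar is 10 mm wide, reaches 111 mm from the pivot, lies 4 to 14 mm up, and stays where it is left.
- keeper_post (a point): Top centre of the upright round post on the keeper bar, 80 mm from its pivot, 58 mm above the table. The post is 13 mm in diameter (17 mm at its black cap, 52 to 58 mm up), so a finger passing above the 26 mm high dock can push it from either side.
- scraper: The wide scraper, loose, lying flat: 90 mm long (x), 95 mm wide (y), too wide to grasp. Steel blade 4 mm thick in a wooden U frame 9 mm thick: the rear 35 mm and, along both sides, a 10 mm strip to 15 mm short of the blade's edge. Origin: middle of the underside; +x points to the blade's edge (45 mm ahead). Starts 0.2 to 0.28 m before the dock, blade roughly towards it.
- scraper_tip (a point): Middle of the wide scraper's blade edge, on its underside, 45 mm ahead of its origin.
- small_scraper: Bystander: a scraper of the same make and length but only 45 mm wide, lying flat near the dock. Origin: middle of its underside.
- brush_cup: Bystander: white plastic cup with brushes, 72 mm across, 155 mm high. Origin: centre of its underside.
- figurine: Bystander: white toy figure, 56 mm across, 118 mm high. Origin: centre of its underside.
- figurine_legs: Bystander: white toy leg piece, 44 mm across, 36 mm high. Origin: centre of its underside.
- paint_pot: Bystander: white pot with grey lid, 48 mm across, 50 mm high. Origin: centre of its underside.
- sanding_block: Bystander: cork block 70 x 40 x 28 mm. Origin: centre of its underside.
- pliers: Bystander: pliers lying flat, 175 mm long, 12 mm thick. Origin: underside, near their joint.
- water_bottle: Bystander: clear bottle with a blue cap, 68 mm across, 220 mm high. Origin: centre of its underside.
There are look-alikes about, which are no part of the job. Leave any turquoise look-alike of the scraper alone. What is shaped like the dock but orange is not meant.

How it is judged:
By the outcome, as a careful person would: the job done as asked, in the order asked, and still so for the second after the job is handed in, with the robot touching nothing.
It also fails if it takes over 72 s, if anything falls off the work surface, if the arm or the gripper's body presses on something with over 40 N, if the wrist force passes 120 N, or if a joint passes its speed limit or range.

ROBOT

A 6-joint arm with a two-finger parallel gripper is mounted at the origin on the work surface. World frame = base frame: x ahead of the robot, y to its left, z up, the work surface at z = 0. Lengths are in mm, angles in rad, forces in N, time in s.
With the tool pointing down it reaches from about 250 to 775 mm from the base axis. Payload 4 kg.
Tool frame: the origin (TCP) lies at the very end of the fingers, on their centre line; the grasp point (between the pads) lies 19 mm behind it; z points along the fingers, y is the direction in which the jaws open and shut (so a half turn about z gives the same grasp; the last joint's range is limited). The gripper opens to 94 mm and grips with 3 to 60 N. Pads are 16 mm wide; open, the fingers measure 119 mm over their backs; the gripper's body (75 mm by 177 mm) begins 78 mm behind the grasp point.
Start: joints at [-1.328, 0.087, 1.371, -0, 1.684, -0.103], TCP at [186.42, -517.463, 205.506] pointing down, gripper open.
Joint ranges: [-3.1, 3.1], [-0.76, 2.03], [0.27, 2.55], [-1.08, 4.22], [0.17, 2.65], [-2.57, 2.57]. Speed limits (rad/s): [2.79, 2.79, 3.14, 3.14, 3.14, 3.14].

INTERFACE

Orientations are given as a unit quaternion [w, x, y, z].
In Python, from cell import sense, optics, robot gives the robot as it stands.
- The arm moves only by the tool apply_moves, never from a script. Its argument "rows" is text: rows parted by semicolons, each of 7 numbers parted by spaces: the shift along the tool's x, y, z each as a share of 0.4 m, from -1 to 1, then the turn, a rotation vector about the tool's x, y, z each as a share of 60 degrees, from -1 to 1, then the closure, from 0 (fully open) to 1 (shut). A call has 1 to 8 rows; each row shifts and turns the pose as measured when the row begins, along the tool's axes as they then stand; what a row does not reach is not made up. A row lasts 1/8 s, in which the tool goes at most 62.5 mm and 10.7 degrees, less where a joint would pass 70% of its speed; a pose out of reach is approached as far as the arm can. A call with a number of a shift or a turn outside -1 to 1 is refused whole. A call with a gripper value outside its range is refused whole. The fingers move at their own pace and stop on an object; "force" is the grip in N (left out, the last holds). Time passes only in rows, so rows that do not move let the fingers close. It gives the time, the measured TCP pose, the force and the opening at its end, in the units of the state.
- sense(): the state, without advancing time (a new reading comes with each control period).
- optics.grab_frame(name): name is "scene" or "top"; returns (picture, depth): 384x512x3 uint8, blue, green, red; 384x512 float32, mm along the optical axis (not along the pixel's ray), 0 where there is no reading.
- optics.camera_info(name): a dict with "vfov" (degrees; the focal length in pixels is half the picture's height over the tangent of half this angle, whatever the lens; pixels are square), "cx", "cy" (the principal point, pixels), "R" (3x3) and "t" (3): a world point X has camera coordinates R X + t. Camera axes: x right, y down, z forward; pixel columns grow to the right and rows downward; lengths in mm; the calibration is good to about 2 mm. A picture is of the moment at which its call begins. camera_info takes no time and is no camera call.
- robot.sign_off(): hands the job in, once; it reports no verdict.
The state is a dict: "t": time; "joints": joint angles; "qd": joint speeds; "joint_torque": joint torques, N m; "tcp_pos": TCP position; "eef_rot": TCP orientation; "contact_force": force on the tool from outside, world axes, zero at the start; "torque": the same for the moment, N m; "finger_gap": finger opening in mm.
Only numpy, scipy, OpenCV 4.12 (cv2) and the standard library are available. Lean on these libraries where they do the work, as an engineer would, in place of code of your own. Each camera call takes 0.05 s, during which the arm holds its last target. There are 200 camera calls.

## Working session

There is one attempt and no reset: what is moved stays moved. The work goes in short steps, Python scripts to look and compute and a tool call to move; the robot and the scene stay as the last step left them, time stands still between calls to the robot, and variables do not carry over. Pictures are saved under pics/ and viewed, about 8 in all and at most 12, crops included, and the job is handed in when it is done.

Besides the shell and the picture viewer there is one more tool, called after "Call:" as name(argument=value, ...), one argument or row to a line, values as JSON. apply_moves: Moves the arm, as the interface text tells. Its arguments: {"type":"object","properties":{"rows":{"type":"string"},"force":{"type":"number"}},"required":["rows"]}

```bash
mkdir -p pics; cat > h.py <<'E'
import numpy as np, cv2
from cell import sense, optics, robot
def grab(n):
    im,d=optics.grab_frame(n); return im.copy(),d.copy(),optics.camera_info(n)
def f(ci): return 192/np.tan(np.radians(ci["vfov"])/2)
def world(ci,d):
    v,u=np.mgrid[0:384,0:512]; k=f(ci)
    P=np.stack([(u-ci["cx"])/k*d,(v-ci["cy"])/k*d,d],-1)
    return (P-np.array(ci["t"]))@np.array(ci["R"])
def pix(ci,X):
    c=np.array(ci["R"])@np.array(X,float)+np.array(ci["t"]); return c[:2]/c[2]*f(ci)+[ci["cx"],ci["cy"]]
def onz(ci,u,v,z):
    R=np.array(ci["R"]);t=np.array(ci["t"]);k=f(ci)
    r=R.T@np.array([(u-ci["cx"])/k,(v-ci["cy"])/k,1]);o=-R.T@t
    return o+r*(z-o[2])/r[2]
E
python3 - <<'E'
from h import *
for n in("scene","top"):
    im,d,ci=grab(n); print(n,{k:np.round(v,3).tolist() for k,v in ci.items()})
    cv2.imwrite(f"pics/{n}0.png",cv2.resize(im,(800,600),interpolation=cv2.INTER_CUBIC)); np.savez(f"{n}0.npz",im=im,d=d)
s=sense();print({k:np.round(v,3).tolist() for k,v in s.items()})
E
```

```text
scene {'vfov': 52.387, 'cx': 259.13, 'cy': 186.79, 'R': [[0.126, 0.992, 0.003], [0.622, -0.076, -0.779], [-0.772, 0.1, -0.627]], 't': [4.8, -296.938, 1592.769]}
top {'vfov': 46.185, 'cx': 258.985, 'cy': 182.846, 'R': [[0.017, -1.0, -0.006], [-0.986, -0.016, -0.164], [0.164, 0.008, -0.986]], 't': [-66.784, 505.06, 1299.104]}
{'t': 0.1, 'joints': [-1.328, 0.088, 1.372, -0.0, 1.684, -0.103], 'qd': [0.002, -0.003, -0.004, -0.001, -0.0, -0.0], 'joint_torque': [0.001, -34.125, -30.33, 0.072, 0.03, -0.0], 'tcp_pos': [186.303, -516.954, 204.428], 'eef_rot': [-0.001, 0.985, 0.172, -0.0], 'contact_force': [-0.182, -0.145, -0.157], 'torque': [0.022, -0.017, 0.026], 'finger_gap': 94.021}
```

View pics/top0.png

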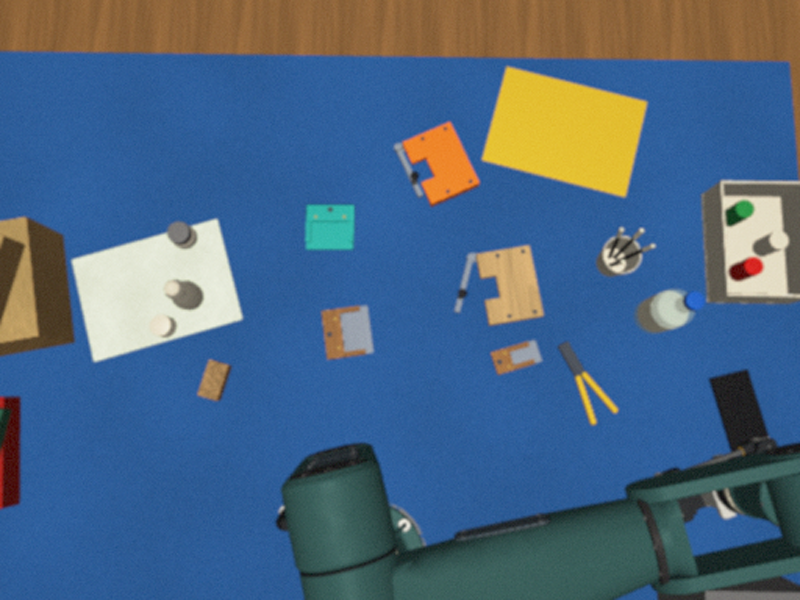

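View pics/scene0.png

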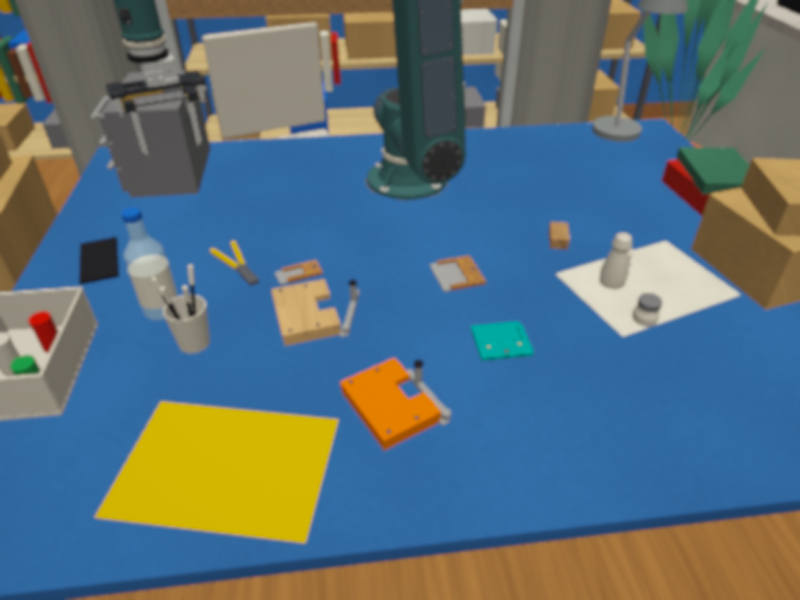

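The top picture shows these candidates (800x600 pixels):
- **Wide scraper:** wood and steel at (347,333), blade pointing right. This is the one I want.
- **Scraper look-alikes:** turquoise one at (330,228), and the small scraper at (517,357).
- **Dock:** light wood at (512,285), mouth facing left, with the keeper bar running from the pivot at (472,257) to (458,310) and its post at (461,294). The orange dock at (440,162) is a look-alike.

Next I'll measure these and check them in a close crop.

```bash
cat > m.py <<'E'
from h import *
def mask(im):
    b,g,r=[im[...,i].astype(int) for i in range(3)]
    return ((r>b-15)).astype(np.uint8)
def rect(im,ci,box,z):
    x0,y0,x1,y1=box; s=6
    c=cv2.resize(im[y0:y1,x0:x1],None,fx=s,fy=s,interpolation=cv2.INTER_CUBIC)
    m=cv2.morphologyEx(mask(c),cv2.MORPH_OPEN,np.ones((25,25)))
    cs,_=cv2.findContours(m,0,2); k=max(cs,key=cv2.contourArea)
    p=(k[:,0]+.5)/s-.5+[x0,y0]
    W=np.array([onz(ci,u,v,z)[:2] for u,v in p]).astype(np.float32)
    return cv2.minAreaRect(W),c,k
E
python3 - <<'E'
from m import *
Z=np.load("top0.npz");im=Z["im"];ci=optics.camera_info("top")
for n,b,z in(("scraper",(195,185,250,240),8),("dock",(305,150,355,212),26),("small",(305,212,355,245),8)):
    r,c,k=rect(im,ci,b,z); print(n,np.round(r[0],1),np.round(r[1],1),round(r[2],2),np.round(cv2.boxPoints(r),1).tolist())
b=(185,145,365,250);c=im[b[1]:b[3],b[0]:b[2]]
cv2.imwrite("pics/crop1.png",cv2.resize(c,(792,462),interpolation=cv2.INTER_CUBIC))
W=world(ci,Z["d"])
sel=W[...,2]>35; sel[:, :280]=0; sel[:,312]=0; sel[:150]=0; sel[212:]=0; sel[:,312:]=0
print("post pts",np.round(W[sel],0).tolist()[:20])
E
```

```text
scraper [419.5  60.3] [96.9 75.9] 9.15 [[365.6000061035156, 90.0], [377.70001220703125, 15.100000381469727], [473.29998779296875, 30.5], [461.29998779296875, 105.4000015258789]]
dock [ 514.8 -258.8] [143.6 109.2] 10.7 [[434.0, -218.5], [454.29998779296875, -325.79998779296875], [595.5, -299.1000061035156], [575.2000122070312, -191.8000030517578]]
small [ 371.6 -254.1] [46.8 50.3] 18.06 [[341.5, -237.5], [357.1000061035156, -285.29998779296875], [401.6000061035156, -270.79998779296875], [386.0, -223.0]]
post pts [[502.0, -165.0, 55.0], [499.0, -159.0, 57.0], [499.0, -162.0, 55.0], [498.0, -164.0, 61.0], [499.0, -168.0, 55.0], [499.0, -170.0, 58.0], [496.0, -159.0, 54.0], [496.0, -162.0, 53.0], [496.0, -165.0, 55.0], [496.0, -168.0, 54.0], [496.0, -170.0, 57.0], [493.0, -159.0, 55.0], [493.0, -162.0, 55.0], [494.0, -165.0, 52.0], [493.0, -168.0, 56.0], [493.0, -170.0, 58.0], [490.0, -159.0, 55.0], [489.0, -161.0, 61.0], [490.0, -165.0, 56.0], [490.0, -168.0, 57.0]]
```

View pics/crop1.png

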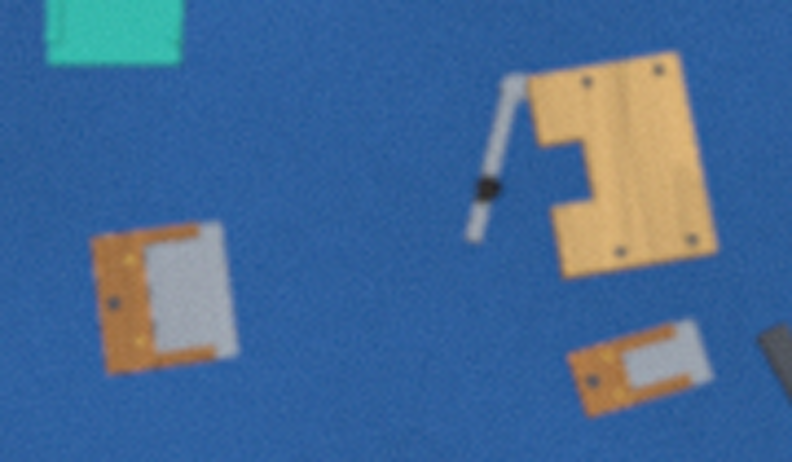

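The crop confirms the choice. The wide scraper is at crop (165,298) with its blade to the right. The light-wood dock is at (620,165), and its keeper is partly open with the post at (487,188).

My estimates: mouth at (505,-207), slot axis (0.186,-0.983), keeper at about 0.45 rad, scraper rear centre at (413.5,97). First I'll move above the post.

Call:
apply_moves(
  rows="0.128 -0.071 0 0 0 0 0.7; 0.128 -0.071 0 0 0 0 0.7; 0.128 -0.071 0 0 0 0 0.7; 0.128 -0.071 0 0 0 0 0.7; 0.128 -0.071 0 0 0 0 0.7; 0.128 -0.071 0 0 0 0 0.7; 0.128 -0.071 0 0 0 0 0.7; 0.128 -0.071 0 0 0 0 0.7",
  force=10,
)

```text
t: 1.1
tcp_pos: [500.8, -156.6, 200.2]
eef_rot: [-0.004, 0.986, 0.167, -0.001]
contact_force: [0.3, -1.5, -0.3]
finger_gap: 28.2
```

Call:
apply_moves(
  rows="0 0 0 0 0 -0.178 0.72; 0 0 0 0 0 -0.178 0.72; 0 0 0 0 0 -0.178 0.72; 0 0 0 0 0 -0.178 0.72; 0 0 0 0 0 -0.178 0.72; 0 0 0 0 0 -0.178 0.72; 0 0 0 0 0 -0.178 0.72; 0 0 0 0 0 -0.178 0.72",
)

```text
t: 2.1
tcp_pos: [501.1, -149.9, 194.0]
eef_rot: [-0.009, 0.606, 0.796, 0.001]
contact_force: [0.3, 0.1, 0.8]
finger_gap: 26.1
```

Call:
apply_moves(
  rows="0 0 0 0 0 -0.178 0.72; 0 0 0 0 0 -0.178 0.72; 0 0 0 0 0 -0.178 0.72; 0 0 0 0 0 -0.178 0.72; 0 0 0 0 0 0 0.72",
)

```text
t: 2.72
tcp_pos: [499.4, -149.2, 190.6]
eef_rot: [-0.012, 0.273, 0.962, 0.004]
contact_force: [0.3, -0.0, 0.1]
finger_gap: 26.4
```

```bash
cat > plan.py <<'E'
from h import *
from scipy.spatial.transform import Rotation as Ro
import sys
EX=np.array([.186,-.983]);EY=np.array([.983,.186]);M=np.array([505,-207.1])
def R0():
    s=sense();w,x,y,z=s["eef_rot"];return s,Ro.from_quat([x,y,z,w])
def target(yaw):
    t=np.radians(yaw);y=np.array([np.cos(t),np.sin(t),0]);z=np.array([0,0,-1.]);return Ro.from_matrix(np.stack([np.cross(y,z),y,z],1))
def plan(p,yaw):
    s,R=R0(); d=R.inv().apply(np.array(p)-s["tcp_pos"])/400; r=(R.inv()*target(yaw)).as_rotvec()/np.radians(60)
    Y=R.as_matrix()[:,1]
    print("t",round(s["t"],2),"tcp",np.round(s["tcp_pos"],1),"yaw",round(np.degrees(np.arctan2(Y[1],Y[0])),1),"gap",round(s["finger_gap"],1),"shift",np.round(d,3),"turn",np.round(r,3),"F",np.round(s["contact_force"],1))
    dd=np.array(s["tcp_pos"][:2])-M; print("  tcp in dock frame",np.round([dd@EX,dd@EY],1))
E
python3 - <<'E'
from plan import *
for n in("top","scene"):
    Z=np.load(n+"0.npz");ci=optics.camera_info(n);W=world(ci,Z["d"])
    s=(W[...,2]>45)&(W[...,2]<64)&(np.hypot(W[...,0]-495,W[...,1]+164)<25)&(Z["im"].max(-1)<110)
    print(n,s.sum(),np.round(W[s].mean(0),1) if s.any() else "", np.round(W[s].min(0)),np.round(W[s].max(0)))
plan([495,-164,32],60)
E
```

```text
top 21 [ 493.6 -165.1   55.9] [ 487. -171.   52.] [ 499. -159.   61.]
scene 17 [ 498.4 -168.6   55. ] [ 488. -173.   48.] [ 503. -164.   59.]
t 2.73 tcp [ 499.4 -149.2  190.6] yaw 58.3 gap 26.4 shift [-0.02  -0.038  0.396] turn [ 0.002 -0.024 -0.028] F [ 0.3 -0.   0.1]
  tcp in dock frame [-58.    5.3]
```

Call:
apply_moves(
  rows="-0.022 -0.042 0.05 0 -0.024 0 0.63; 0 0 0.1 0 0 0 0.63; 0 0 0.1 0 0 0 0.63; 0 0 0 0 0 0 0.63",
)

```text
t: 3.22
tcp_pos: [497.9, -168.2, 88.0]
eef_rot: [0.001, 0.279, 0.96, 0.001]
contact_force: [0.7, 0.4, 0.7]
finger_gap: 35.0
```

```bash
python3 - <<'E'
from plan import *
plan([495.5,-166,32],60)
im,d,ci=grab("scene"); u,v=pix(ci,[495,-166,55]); u=int(u);v=int(v)
c=im[v-50:v+40,u-60:u+60]; cv2.imwrite("pics/c2.png",cv2.resize(c,(720,540),interpolation=cv2.INTER_CUBIC))
E
```

```text
t 3.23 tcp [ 497.9 -168.2   88. ] yaw 57.6 gap 35.0 shift [0.008 0.001 0.14 ] turn [ 0.002  0.001 -0.04 ] F [0.7 0.4 0.7]
  tcp in dock frame [-39.6   0.2]
```

View pics/c2.png

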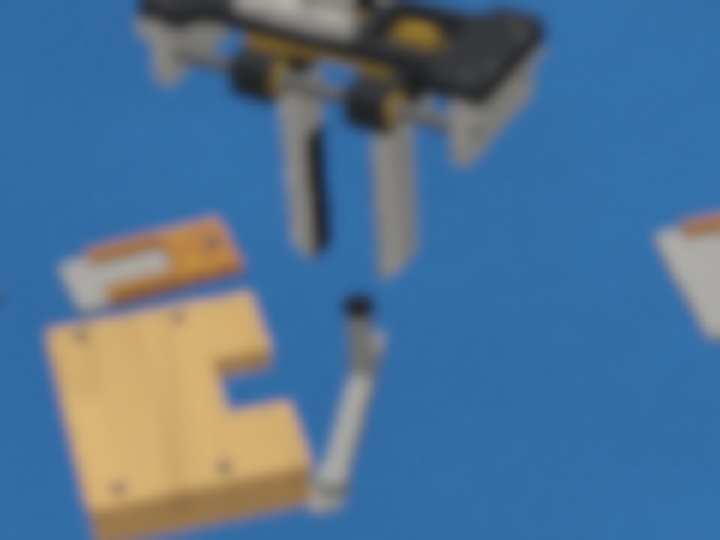

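The crop shows the fingers at (310,250) and (395,275) straddling the line above the post cap at (358,300). I'll go down around the post.

Call:
apply_moves(
  rows="0.006 0 0.07 0 0 0 0.63; 0 0 0.07 0 0 0 0.63; 0 0 0 0 0 0 0.7; 0 0 0 0 0 0 0.7",
)

```text
t: 3.78
tcp_pos: [504.8, -170.6, 43.9]
eef_rot: [0.012, 0.281, 0.96, -0.001]
contact_force: [-0.3, -0.0, 0.7]
finger_gap: 28.3
```

```bash
python3 - <<'E'
from plan import *
piv=M-10.5*EX+68*EY
for a in (.45,.7,.9,1.1,1.3,1.5,1.65):
    p=piv+80*(np.cos(a)*-EY+np.sin(a)*-EX); t=-np.sin(a)*-EY+np.cos(a)*-EX
    print(a,np.round(p,1),"tangent yaw",round(np.degrees(np.arctan2(t[1],t[0])),1)); 
plan([515,-129,32],45)
E
```

```text
0.45 [ 492.6 -163.3] tangent yaw 74.9
0.7 [ 500.2 -144.9] tangent yaw 60.6
0.9 [ 509.4 -131.8] tangent yaw 49.1
1.1 [ 521.  -120.8] tangent yaw 37.7
1.3 [ 534.5 -112.3] tangent yaw 26.2
1.5 [ 549.5 -106.7] tangent yaw 14.8
1.65 [ 561.3 -104.6] tangent yaw 6.2
t 3.77 tcp [ 504.8 -170.6   43.9] yaw 57.4 gap 28.3 shift [0.035 0.101 0.03 ] turn [0.007 0.022 0.206] F [-0.3 -0.   0.7]
  tcp in dock frame [-35.9   6.6]
```

Call:
apply_moves(
  rows="0.026 0 0.024 0 0.022 0 0.7; 0 0 0 0 0 0 0.7",
)

```text
t: 4.03
tcp_pos: [497.5, -165.4, 36.7]
eef_rot: [0.003, 0.281, 0.96, 0.002]
contact_force: [-0.4, -0.0, -0.0]
finger_gap: 28.4
```

```bash
python3 - <<'E'
from plan import *
plan([509.4,-132,33],50)
E
```

```text
t 4.03 tcp [ 497.5 -165.4   36.7] yaw 57.4 gap 28.4 shift [0.02  0.086 0.01 ] turn [0.006 0.003 0.123] F [-0.4 -0.  -0. ]
  tcp in dock frame [-42.4   0.4]
```

Call:
apply_moves(
  rows="0.006 0.03 0.003 0 0 0.03 0.7; 0.007 0.03 0.003 0 0 0.04 0.7; 0.01 0.03 0.003 0 0 0.05 0.7; 0.0 0.02 0 0 0 0.03 0.7",
)

```text
t: 4.53
tcp_pos: [516.2, -125.6, 35.5]
eef_rot: [0.004, 0.359, 0.933, 0.001]
contact_force: [-0.2, -0.4, 0.1]
finger_gap: 28.3
```

```bash
python3 - <<'E'
from plan import *
plan([540,-108,33],25)
plan([569,-104,33],10)
E
```

```text
t 4.53 tcp [ 516.2 -125.6   35.5] yaw 48.0 gap 28.3 shift [-0.015  0.073  0.007] turn [0.005 0.005 0.383] F [-0.2 -0.4  0.1]
  tcp in dock frame [-78.   26.1]
t 4.53 tcp [ 516.2 -125.6   35.5] yaw 48.0 gap 28.3 shift [-0.062  0.129  0.007] turn [0.006 0.004 0.633] F [-0.2 -0.4  0.1]
  tcp in dock frame [-78.   26.1]
```

Call:
apply_moves(
  rows="0 0.025 0.003 0 0 0.12 0.7; -0.003 0.025 0.003 0 0 0.12 0.7; -0.003 0.025 0 0 0 0.12 0.7; -0.003 0.025 0 0 0 0.1 0.7; 0 0.02 0 0 0 0.1 0.7; 0 0.02 0 0 0 0.1 0.7; 0 0 0 0 0 0 0.7",
)

```text
t: 5.4
tcp_pos: [566.5, -101.0, 35.7]
eef_rot: [0.005, 0.662, 0.749, 0.0]
contact_force: [-0.1, -0.6, 0.1]
finger_gap: 28.3
```

```bash
python3 - <<'E'
from plan import *
plan([569,-104,33],10)
im,d,ci=grab("scene"); u,v=pix(ci,[520,-160,30]); u=int(u);v=int(v)
c=im[v-50:v+40,u-60:u+60]; cv2.imwrite("pics/c3.png",cv2.resize(c,(720,540),interpolation=cv2.INTER_CUBIC))
E
```

```text
t 5.4 tcp [ 566.5 -101.    35.7] yaw 7.1 gap 28.3 shift [-0.008  0.005  0.007] turn [ 0.006  0.006 -0.048] F [-0.1 -0.6  0.1]
  tcp in dock frame [-92.8  80.1]
```

View pics/c3.png

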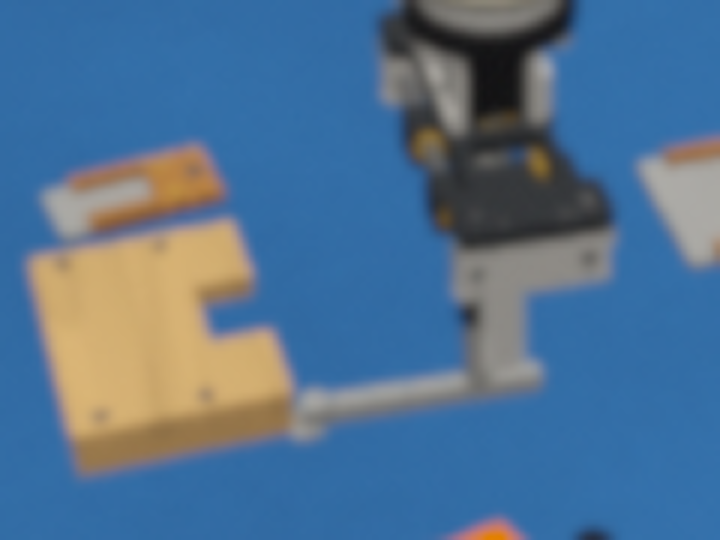

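The keeper bar now runs straight out from the dock in the crop, from (310,405) to (540,375), so it is open. I'll lift clear and go to the scraper's near side, to shift it sideways onto the slot axis.

Call:
apply_moves(
  rows="0 0 -0.08 0 0 0 0.6; 0 0 -0.12 0 0 0 0.5; 0 0 -0.02 0 0 -0.178 0.47; 0 0 0 0 0 -0.178 0.47; 0 0 0 0 0 -0.178 0.47; 0 0 0 0 0 -0.178 0.47; 0 0 0 0 0 -0.178 0.47; 0 0 0 0 0 -0.178 0.47",
)

```text
t: 6.45
tcp_pos: [563.4, -101.2, 128.6]
eef_rot: [0.005, 0.156, 0.988, -0.002]
contact_force: [0.1, 0.2, 0.4]
finger_gap: 49.8
```

```bash
python3 - <<'E'
from plan import *
plan([350,47,60],100)
E
```

```text
t 6.45 tcp [ 563.4 -101.2  128.6] yaw 72.1 gap 49.8 shift [0.623 0.189 0.165] turn [-0.005  0.008 -0.465] F [0.1 0.2 0.4]
  tcp in dock frame [-93.3  77.1]
```

Call:
apply_moves(
  rows="0.125 0.038 0.01 0 0 0 0.47; 0.125 0.038 0.01 0 0 0 0.47; 0.125 0.038 0.01 0 0 0 0.47; 0.125 0.038 0.01 0 0 0 0.47; 0.125 0.038 0.01 0 0 0 0.47; 0 0 0 0 0 -0.16 0.47; 0 0 0 0 0 -0.16 0.47; 0 0 0 0 0 -0.14 0.47",
)

```text
t: 7.45
tcp_pos: [339.6, 50.8, 105.0]
eef_rot: [0.006, -0.099, 0.995, -0.003]
contact_force: [0.1, -0.2, -0.5]
finger_gap: 49.6
```

```bash
python3 - <<'E'
from plan import *
plan([349,47,60],100)
E
```

```text
t 7.45 tcp [339.6  50.8 105. ] yaw 101.4 gap 49.6 shift [-0.02  -0.013  0.113] turn [-0.006  0.011  0.023] F [ 0.1 -0.2 -0.5]
  tcp in dock frame [-284.2 -114.6]
```

Call:
apply_moves(
  rows="-0.01 -0.01 0.08 0 0.011 0 0.47; 0 0 0.08 0 0 0 0.47; 0 0 0.06 0 0 0 0.47; 0 0 0 0 0 0.02 0.47",
)

```text
t: 7.95
tcp_pos: [345.5, 46.8, 16.8]
eef_rot: [0.003, -0.091, 0.996, -0.003]
contact_force: [-0.4, 0.4, 1.0]
finger_gap: 49.6
```

```bash
python3 - <<'E'
from plan import *
plan([345,46,5],100.7)
im,d,ci=grab("scene"); u,v=pix(ci,[400,40,10]); u=int(u);v=int(v)
c=im[v-45:v+45,u-60:u+60]; cv2.imwrite("pics/c4.png",cv2.resize(c,(720,540),interpolation=cv2.INTER_CUBIC))
E
```

```text
t 7.95 tcp [345.5  46.8  16.8] yaw 100.5 gap 49.6 shift [ 0.002 -0.002  0.029] turn [-0.007  0.006 -0.003] F [-0.4  0.4  1. ]
  tcp in dock frame [-279.3 -109.6]
```

View pics/c4.png

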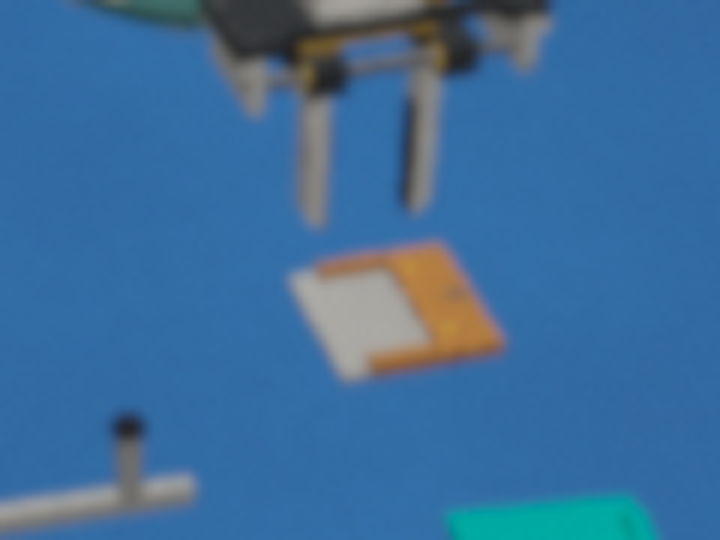

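The fingers at (315,225) and (415,210) line up with the scraper's near side strip. The scraper is at (400,310), blade to the left. I'll lower and push sideways.

Call:
apply_moves(
  rows="0 0.008 0.028 0 0 0 0.47; 0 0 0 0 0 0 0.47; -0.03 0 0 0 0 0 0.47; -0.03 0 0 0 0 0 0.47; -0.025 0 0 0 0 0 0.47; -0.02 0 0 0 0 0 0.47; 0 0 0 0 0 0 0.47",
)

```text
t: 8.88
tcp_pos: [394.6, 58.4, 10.7]
eef_rot: [0.009, -0.092, 0.996, -0.004]
contact_force: [0.1, -0.3, 0.1]
finger_gap: 50.1
```

```bash
python3 - <<'E'
from plan import *
dd=np.array(sense()["tcp_pos"][:2])-M
p=M+(dd@EX)*EX-55.5*EY
plan([*p,5],100.7)
E
```

```text
t 8.88 tcp [394.6  58.4  10.7] yaw 100.5 gap 50.1 shift [-0.009  0.001  0.014] turn [-0.009  0.016 -0.003] F [ 0.1 -0.3  0.1]
  tcp in dock frame [-281.6  -59.2]
```

z is 10.7 mm, above the 9 mm frame, so the fingers probably passed over the scraper. I'll back off, lower and measure.

Call:
apply_moves(
  rows="0.045 0 -0.01 0 0.016 0 0.47; 0.045 0 0 0 0 0 0.47; 0.04 0 0 0 0 0 0.47; 0 0 0.015 0 0 0 0.47; 0 0 0 0 0 0 0.47",
)

```text
t: 9.5
tcp_pos: [337.6, 48.2, 7.9]
eef_rot: [-0.002, -0.092, 0.996, -0.005]
contact_force: [0.0, 0.1, -0.2]
finger_gap: 49.6
```

```bash
python3 - <<'E'
from plan import *
plan([346,49,5],100.7)
im,d,ci=grab("scene"); u,v=pix(ci,[400,40,10]); u=int(u);v=int(v)
c=im[v-45:v+45,u-60:u+60]; cv2.imwrite("pics/c5.png",cv2.resize(c,(720,540),interpolation=cv2.INTER_CUBIC))
a=cv2.imread("pics/c4.png"); print("diff", [round(float(np.abs(a[y:y+60].astype(int)-cv2.imread("pics/c5.png")[y:y+60]).mean()),1) for y in range(0,540,60)])
E
```

```text
t 9.5 tcp [337.6  48.2   7.9] yaw 100.5 gap 49.6 shift [-0.021 -0.002  0.007] turn [-0.009 -0.005 -0.003] F [ 0.   0.1 -0.2]
  tcp in dock frame [-282.1 -117.1]
diff [7.0, 4.0, 0.6, 0.8, 0.4, 0.4, 0.4, 0.4, 0.4]
```

View pics/c5.png

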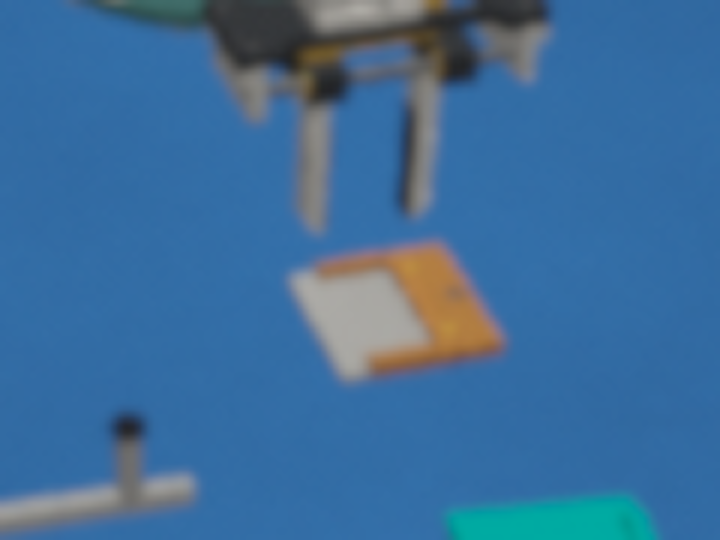

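The scraper has not moved. Going lower this time.

Call:
apply_moves(
  rows="0 0 0.01 -0.009 0 0 0.47; 0 0 0.003 0 0 0 0.47; -0.025 0 0 0 0 0 0.47; 0 0 0 0 0 0 0.47",
)

```text
t: 10.05
tcp_pos: [349.4, 50.1, 2.7]
eef_rot: [-0.002, -0.092, 0.996, 0.0]
contact_force: [-0.1, -0.6, -0.3]
finger_gap: 49.7
```

Call:
apply_moves(
  rows="-0.025 0 0 0 0 0 0.47; -0.025 0 0 0 0 0 0.47; -0.025 0 0 0 0 0 0.47; -0.02 0 0 0 0 0 0.47; 0 0 0 0 0 0 0.47",
)

```text
t: 10.68
tcp_pos: [389.6, 57.6, 2.5]
eef_rot: [-0.003, -0.092, 0.996, 0.0]
contact_force: [0.2, 0.4, 0.1]
finger_gap: 49.9
```

```bash
python3 - <<'E'
from plan import *
dd=np.array(sense()["tcp_pos"][:2])-M
p=M+(dd@EX)*EX-55.5*EY
plan([*p,4],100.7)
E
```

```text
t 10.68 tcp [389.6  57.6   2.5] yaw 100.5 gap 49.9 shift [-0.022  0.001 -0.004] turn [ 0.001 -0.006 -0.003] F [0.2 0.4 0.1]
  tcp in dock frame [-281.7  -64.2]
```

Call:
apply_moves(
  rows="-0.012 0 0 0 0 0 0.47; -0.009 0 0 0 0 0 0.47; 0 0 0 0 0 0 0.47; 0.05 0 0 0 0 0 0.47; 0.05 0 -0.05 0 0 0 0.47; 0.02 0 -0.1 0 0 0 0.47; 0 0 -0.05 0 0 0.16 0.47; 0 0 0 0 0 0.16 0.47",
)

```text
t: 11.68
tcp_pos: [350.2, 50.3, 85.0]
eef_rot: [-0.002, 0.081, 0.997, -0.0]
contact_force: [-0.6, -0.4, -0.4]
finger_gap: 49.7
```

```bash
python3 - <<'E'
from m import *
from plan import plan,M,EX,EY
plan([430,125,60],10.7)
im,d,ci=grab("top")
u0,v0=pix(ci,[455,60,5]).astype(int)
b=(u0-28,v0-28,u0+28,v0+28)
r,c,k=rect(im,ci,b,8); P=cv2.boxPoints(r);print(np.round(r[0],1),np.round(r[1],1),round(r[2],2))
for p in P: print("dock frame",np.round([(p-M)@EX,(p-M)@EY],1))
cv2.drawContours(c,[k],-1,(0,255,0),1); cv2.imwrite("pics/c6.png",c)
E
```

```text
t 11.68 tcp [350.2  50.3  85. ] yaw 80.7 gap 49.7 shift [-0.167  0.216  0.062] turn [-0.003 -0.003  1.167] F [-0.6 -0.4 -0.4]
  tcp in dock frame [-281.8 -104.3]
[469.   76.4] [71.3 69.2] 2.13
dock frame [-324.9  -12.7]
dock frame [-256.4  -23. ]
dock frame [-245.8   47.5]
dock frame [-314.3   57.8]
```

View pics/c6.png

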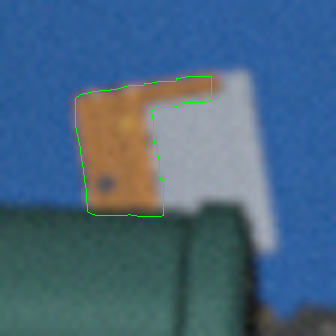

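The arm hides the lower part of the scraper. I'll use the visible rear edge, (75,97) to (88,212), and the upper side edge.

```bash
python3 - <<'E'
from plan import *
ci=optics.camera_info("top");u0,v0=pix(ci,[455,60,5]).astype(int)
def w(a,b,z=8): p=onz(ci,(a+.5)/6-.5+u0-28,(b+.5)/6-.5+v0-28,z)[:2]-M; return np.array([p@EX,p@EY])
c=w(75,97);r2=w(87,205);s2=w(248,71,4);e2=w(274,248,4)
deg=lambda d:np.degrees(np.arctan2(d[1],d[0]))
print(c,r2,s2,e2,"rear dir",deg(c-r2)-90,"side dir",deg(s2-c),"edge",deg(s2-e2)-90)
plan([*(M-335*EX),60],10.7)
E
```

```text
[-315.70643739   48.30014565] [-317.97046382   -7.31436024] [-227.0223023    47.23847648] [-228.54184207  -44.42717081] rear dir -2.3311826601784986 side dir -0.6858752871871845 edge -0.9497041087577429
t 11.72 tcp [349.8  50.4  84.4] yaw 80.5 gap 49.7 shift [-0.2    0.215  0.06 ] turn [-0.004 -0.004  1.164] F [ 0.2  0.9 -0.3]
  tcp in dock frame [-281.9 -104.7]
```

The scraper now lies within about 1 mm and 1–2° of the slot axis, with its rear at dock x of about -317. Going behind it to push.

Call:
apply_moves(
  rows="0 0 0 0 0 0.178 0.36; 0 0 0 0 0 0.178 0.36; 0 0 0 0 0 0.178 0.36; 0 0 0 0 0 0.178 0.36; 0 0 0 0 0 0.178 0.36; 0 0 0 0 0 0.178 0.36; 0 0 0 0 0 0.1 0.36; 0 0 0 0 0 0 0.36",
)

```text
t: 12.72
tcp_pos: [349.0, 50.4, 82.6]
eef_rot: [-0.002, 0.64, 0.769, -0.001]
contact_force: [-0.4, -0.2, -0.2]
finger_gap: 60.0
```

```bash
sed -i 's/M=np.array(\[505,-207.1\])/M=np.array([506.5,-208.2])/' plan.py; python3 - <<'E'
from plan import *
plan([*(M-343*EX),50],10.7)
E
```

```text
t 12.72 tcp [349.   50.4  82.6] yaw 10.5 gap 60.0 shift [0.15  0.266 0.081] turn [-0.004 -0.001 -0.004] F [-0.4 -0.2 -0.2]
  tcp in dock frame [-283.5 -106.7]
```

Call:
apply_moves(
  rows="0.07 0.07 0 0 0 0 0.36; 0.08 0.1 0 0 0 0 0.36; 0.01 0.1 0 0 0 0 0.36; 0 0 0.06 0 0 0 0.36; 0 0 0.06 0 0 0 0.36; 0 0 0.05 0 0 0 0.36; 0 0 0 0 0 0 0.36",
)

```text
t: 13.6
tcp_pos: [447.2, 136.2, 11.6]
eef_rot: [-0.001, 0.631, 0.776, -0.001]
contact_force: [0.8, 0.8, 0.5]
finger_gap: 60.0
```

```bash
python3 - <<'E'
from plan import *
plan([*(M-340*EX),4],10.7)
E
```

```text
t 13.6 tcp [447.2 136.2  11.6] yaw 11.8 gap 60.0 shift [-0.023 -0.015  0.019] turn [-0.002 -0.     0.019] F [0.8 0.8 0.5]
  tcp in dock frame [-349.6    5.7]
```

Call:
apply_moves(
  rows="0 -0.015 0.015 0 0 0.02 0.36; 0 0 0.004 0 0 0 0.36; 0 0 0 0 0 0 0.36",
)

```text
t: 13.98
tcp_pos: [442.3, 135.1, 5.7]
eef_rot: [0.0, 0.638, 0.77, 0.001]
contact_force: [0.0, -0.6, 0.4]
finger_gap: 59.9
```

```bash
python3 - <<'E'
from plan import *
plan([*(M-150*EX),4],10.7)
E
```

```text
t 13.97 tcp [442.3 135.1   5.7] yaw 10.7 gap 59.9 shift [-0.498 -0.001  0.004] turn [ 0.001 -0.    -0.   ] F [ 0.  -0.6  0.4]
  tcp in dock frame [-349.4    0.7]
```

Call:
apply_moves(
  rows="-0.02 0 0.004 0 0 0 0.36; -0.03 0 0 0 0 0 0.36; -0.03 0 0 0 0 0 0.36; -0.03 0 0 0 0 0 0.36; -0.03 0 0 0 0 0 0.36; -0.03 0 0 0 0 0 0.36; -0.03 0 0 0 0 0 0.36; -0.02 0 0 0 0 0 0.36",
)

```text
t: 14.98
tcp_pos: [460.6, 42.5, 5.1]
eef_rot: [0.001, 0.638, 0.77, 0.002]
contact_force: [0.4, 0.8, 0.5]
finger_gap: 60.1
```

```bash
python3 - <<'E'
from plan import *
plan([*(M-150*EX),4],10.7)
E
```

```text
t 14.97 tcp [460.6  42.5   5.1] yaw 10.7 gap 60.1 shift [-0.262 -0.004  0.003] turn [ 0.003 -0.001 -0.001] F [0.4 0.8 0.5]
  tcp in dock frame [-255.     1.5]
```

Call:
apply_moves(
  rows="-0.03 0 0.003 0 0 0 0.36; -0.03 0 0 0 0 0 0.36; -0.03 0 0 0 0 0 0.36; -0.03 0 0 0 0 0 0.36; -0.03 0 0 0 0 0 0.36; -0.03 0 0 0 0 0 0.36; -0.03 0 0 0 0 0 0.36; -0.02 0 0 0 0 0 0.36",
)

```text
t: 15.98
tcp_pos: [479.0, -54.1, 4.0]
eef_rot: [0.001, 0.638, 0.77, 0.002]
contact_force: [0.2, 0.9, 0.9]
finger_gap: 60.1
```

```bash
python3 - <<'E'
from plan import *
plan([*(M-100*EX),4],10.7)
im,d,ci=grab("scene"); np.savez("s7.npz",im=im); u,v=pix(ci,[490,-160,10]); u=int(u);v=int(v)
c=im[v-50:v+40,u-60:u+60]; cv2.imwrite("pics/c7.png",cv2.resize(c,(800,600),interpolation=cv2.INTER_CUBIC))
E
```

```text
t 15.97 tcp [479.  -54.1   4. ] yaw 10.7 gap 60.1 shift [-0.141 -0.004 -0.   ] turn [ 0.004 -0.001 -0.001] F [0.2 0.9 0.9]
  tcp in dock frame [-156.6    1.6]
```

View pics/c7.png

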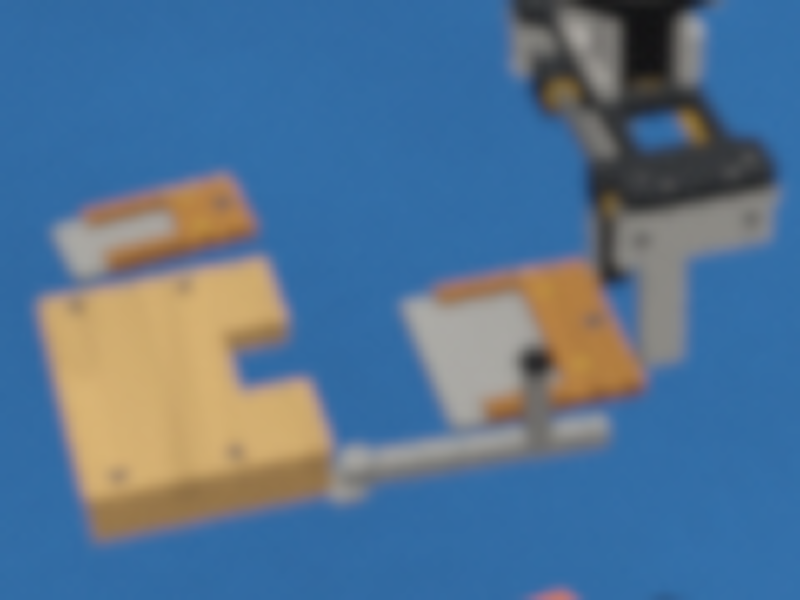

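```bash
python3 - <<'E'
from plan import *
ci=optics.camera_info("scene"); u,v=pix(ci,[490,-160,10]).astype(int)
def w(a,b,z): p=onz(ci,(a+.5)/6.667-.5+u-60,(b+.5)/6.667-.5+v-50,z)[:2]-M; return np.round([p@EX,p@EY],1)
for n,q in dict(bladeFar=(403,303,4),bladeNear=(458,427,4),rearFar=(592,262,9),rearNear=(646,382,9),dockFar=(270,258,26),dockNear=(329,458,26),backFar=(38,298,26),backNear=(88,497,26),notchFar=(289,330,26),notchNear=(310,380,26),pivot=(357,455,20),barEnd=(607,425,14)).items(): print(n,w(*q))
E
```

```text
bladeFar [-56.7 -43.3]
bladeNear [-58.   49.8]
rearFar [-149.   -40.2]
rearNear [-145.4   51.5]
dockFar [ -0.1 -67.8]
dockNear [ 5.4 76.8]
backFar [107.4 -70.6]
backNear [106.9  69.9]
notchFar [  3.  -12.9]
notchNear [ 1.7 24.1]
pivot [-7.6 71.9]
barEnd [-117.9   79.5]
```

The crop shows the scraper at (520,340) lined up with the mouth at (290,350). The bar is clear beside it, with its end at (607,430). The lateral difference from the dock axis is about 0–3 mm, which the flare can take. Pushing on into the slot.

Call:
apply_moves(
  rows="-0.03 -0.002 0 0 0 0 0.36; -0.03 -0.002 0 0 0 0 0.36; -0.03 0 0 0 0 0 0.36; -0.03 0 0 0 0 0 0.36; -0.025 0 0 0 0 0 0.36; -0.025 0 0 0 0 0 0.36; -0.02 0 0 0 0 0 0.36",
)

```text
t: 16.9
tcp_pos: [492.3, -134.7, 3.9]
eef_rot: [0.001, 0.638, 0.77, 0.002]
contact_force: [0.4, 2.4, 1.8]
finger_gap: 60.0
```

```bash
python3 - <<'E'
from plan import *
plan([*(M-8*EX),4],10.7)
E
```

```text
t 16.9 tcp [ 492.3 -134.7    3.9] yaw 10.7 gap 60.0 shift [-0.167  0.001 -0.   ] turn [ 0.004 -0.001 -0.   ] F [0.4 2.4 1.8]
  tcp in dock frame [-74.8  -0.3]
```

Continuing gently, with a force check.

Call:
apply_moves(
  rows="-0.025 0 0 0 0 0 0.36; -0.025 0 0 0 0 0 0.36; -0.025 0 0 0 0 0 0.36; -0.02 0 0 0 0 0 0.36",
)

```text
t: 17.4
tcp_pos: [499.8, -174.5, 3.9]
eef_rot: [0.001, 0.638, 0.77, 0.002]
contact_force: [-0.0, 1.1, 2.0]
finger_gap: 60.0
```

```bash
python3 - <<'E'
from plan import *
plan([*(M-8*EX),4],10.7)
E
```

```text
t 17.4 tcp [ 499.8 -174.5    3.9] yaw 10.7 gap 60.0 shift [-0.066  0.001 -0.   ] turn [ 0.004 -0.001  0.   ] F [-0.   1.1  2. ]
  tcp in dock frame [-34.4  -0.3]
```

Call:
apply_moves(
  rows="-0.015 0 0 0 0 0 0.36; -0.015 0 0 0 0 0 0.36; -0.012 0 0 0 0 0 0.36; -0.008 0 0 0 0 0 0.36",
)

```text
t: 17.9
tcp_pos: [503.8, -195.5, 3.9]
eef_rot: [0.001, 0.638, 0.77, 0.002]
contact_force: [-0.6, 1.4, 2.0]
finger_gap: 59.7
```

```bash
python3 - <<'E'
from plan import *
plan([*(M-8*EX),4],10.7)
im,d,ci=grab("scene"); u,v=pix(ci,[500,-210,10]); u=int(u);v=int(v)
c=im[v-45:v+30,u-50:u+50]; cv2.imwrite("pics/c8.png",cv2.resize(c,(800,600),interpolation=cv2.INTER_CUBIC))
E
```

```text
t 17.9 tcp [ 503.8 -195.5    3.9] yaw 10.7 gap 59.7 shift [-0.012  0.001 -0.   ] turn [ 0.004 -0.001 -0.   ] F [-0.6  1.4  2. ]
  tcp in dock frame [-13.   -0.3]
```

View pics/c8.png

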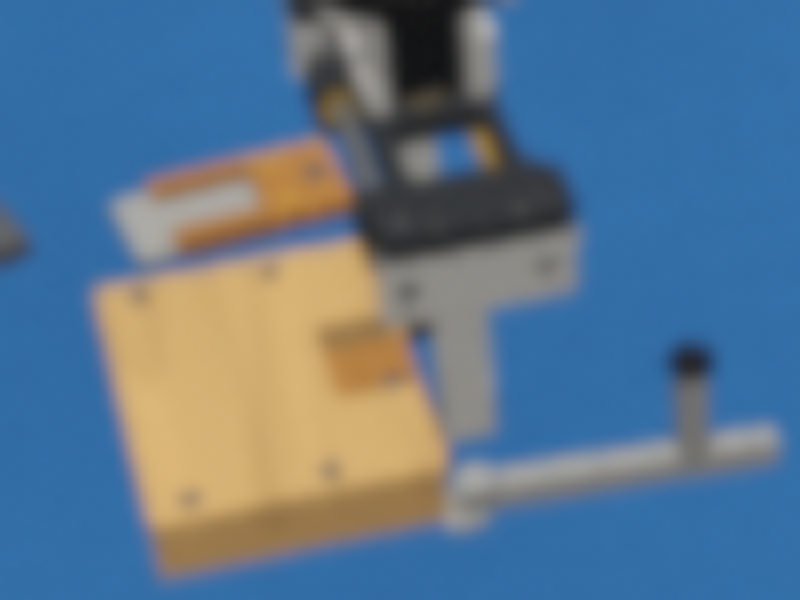

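The scraper is almost home, with its wood visible in the thumb notch at (365,360). Small steps now until the force rises.

Call:
apply_moves(
  rows="-0.006 0 0 0 0 0 0.36; -0.006 0 0 0 0 0 0.36; 0 0 0 0 0 0 0.36",
)

```text
t: 18.32
tcp_pos: [504.7, -200.4, 3.8]
eef_rot: [0.0, 0.638, 0.77, 0.002]
contact_force: [-0.9, 1.2, 1.5]
finger_gap: 60.0
```

Call:
apply_moves(
  rows="-0.005 0 0 0 0 0 0.36; 0 0 0 0 0 0 0.36",
)

```text
t: 18.58
tcp_pos: [504.6, -200.3, 3.8]
eef_rot: [-0.001, 0.638, 0.77, 0.003]
contact_force: [-0.6, 0.7, -0.4]
finger_gap: 59.9
```

Call:
apply_moves(
  rows="-0.006 0 0 0 0 0 0.36",
)

```text
t: 18.7
tcp_pos: [504.7, -200.4, 3.8]
eef_rot: [-0.003, 0.638, 0.77, 0.005]
contact_force: [-2.0, 10.9, 6.1]
finger_gap: 60.0
```

Call:
apply_moves(
  rows="-0.01 0 0 0 0 0 0.36",
)

```text
t: 18.82
tcp_pos: [504.6, -200.3, 3.9]
eef_rot: [-0.007, 0.638, 0.77, 0.007]
contact_force: [-2.8, 14.2, 8.1]
finger_gap: 59.8
```

It's firmly stopped at TCP dock x = -8, so the finger fronts are at the mouth plane. I'll back off, close the fingers and nudge through the notch to check it is fully home.

Call:
apply_moves(
  rows="0.03 0 0 0 0 0 0.36; 0 0 0 0 0 0 1; 0 0 0 0 0 0 1; 0 0 0 0 0 0 1; 0 0 0 0 0 0 1; 0 0 0 0 0 0 1",
)

```text
t: 19.58
tcp_pos: [502.8, -191.1, 3.9]
eef_rot: [-0.004, 0.638, 0.77, 0.005]
contact_force: [0.8, -0.6, -0.1]
finger_gap: 13.4
```

```bash
python3 - <<'E'
from plan import *
plan([*(M-8*EX),4],10.7)
E
```

```text
t 19.57 tcp [ 502.8 -191.1    3.9] yaw 10.7 gap 13.4 shift [-0.024  0.001 -0.001] turn [ 0.002 -0.013 -0.001] F [ 0.8 -0.6 -0.1]
  tcp in dock frame [-17.5  -0.5]
```

Call:
apply_moves(
  rows="0 0 -0.003 0 -0.013 0 1; -0.014 0 0 0 0 0 1; -0.01 0 0 0 0 0 1; -0.006 0 0 0 0 0 1",
)

```text
t: 20.08
tcp_pos: [504.9, -201.7, 5.2]
eef_rot: [-0.001, 0.638, 0.77, 0.002]
contact_force: [-1.4, 7.8, 3.3]
finger_gap: 0.9
```

Call:
apply_moves(
  rows="-0.01 0 0 0 0 0 1",
)

```text
t: 20.2
tcp_pos: [504.9, -201.8, 5.2]
eef_rot: [-0.004, 0.639, 0.77, 0.005]
contact_force: [-2.8, 12.1, 7.7]
finger_gap: 0.6
```

Call:
apply_moves(
  rows="-0.014 0 0 0 0 0 1",
)

```text
t: 20.32
tcp_pos: [504.9, -201.9, 5.2]
eef_rot: [-0.009, 0.638, 0.77, 0.008]
contact_force: [-2.8, 14.5, 9.4]
finger_gap: 0.2
```

```bash
python3 - <<'E'
from plan import *
plan([*(M-8*EX),4],10.7)
E
```

```text
t 20.32 tcp [ 504.9 -201.9    5.2] yaw 10.6 gap 0.2 shift [0.004 0.001 0.003] turn [ 0.001 -0.023 -0.001] F [-2.8 14.5  9.4]
  tcp in dock frame [-6.5 -0.4]
```

The nudge moved it about 1 mm further to the back stop, so it's home. Now I'll retreat, lift and locate the post.

Call:
apply_moves(
  rows="0.02 0 0 0 0 0 0.63; 0.04 0 0 0 0 0 0.63; 0.02 0 -0.1 0 -0.02 0 0.63; 0 0 -0.12 0 0 0 0.63; 0.08 0 0 0 0 0 0.63; 0 0 0 0 0 0 0.63",
)

```text
t: 21.08
tcp_pos: [492.1, -137.3, 95.9]
eef_rot: [-0.0, 0.638, 0.77, 0.0]
contact_force: [0.3, -0.3, -0.6]
finger_gap: 34.7
```

```bash
python3 - <<'E'
from plan import *
pv=M-10.5*EX+68*EY; a=1.62; p0=pv+80*(np.cos(a)*-EY+np.sin(a)*-EX); print("exp",p0)
for n in("top","scene"):
    im,d,ci=grab(n);W=world(ci,d)
    s=(W[...,2]>45)&(W[...,2]<64)&(np.hypot(W[...,0]-p0[0],W[...,1]-p0[1])<25)&(im.max(-1)<110)
    print(n,s.sum(),np.round(W[s].mean(0),1) if s.any() else "")
plan([*p0,80],10)
E
```

```text
exp [ 560.39682437 -105.9538193 ]
top 0 
scene 21 [ 566.2 -108.7   54.7]
t 21.18 tcp [ 492.7 -138.9   96. ] yaw 10.6 gap 34.9 shift [0.05  0.181 0.04 ] turn [0.001 0.001 0.009] F [-0.7  0.1  0.2]
  tcp in dock frame [-70.7  -0.7]
```

Call:
apply_moves(
  rows="0.025 0.095 0 0 0 0 0.63; 0.025 0.092 0 0 0 0 0.63; 0 0 0 0 0 0 0.63",
)

```text
t: 21.55
tcp_pos: [563.5, -107.7, 93.8]
eef_rot: [0.0, 0.64, 0.768, -0.002]
contact_force: [-0.4, 0.7, 0.7]
finger_gap: 34.8
```

```bash
python3 - <<'E'
from plan import *
plan([563,-106,35],10)
E
```

```text
t 21.55 tcp [ 563.5 -107.7   93.8] yaw 10.3 gap 34.8 shift [ 0.005 -0.     0.147] turn [-0.002  0.002  0.006] F [-0.4  0.7  0.7]
  tcp in dock frame [-88.2  74.7]
```

Call:
apply_moves(
  rows="0.005 0 0.05 0 0 0 0.63; 0 0 0.05 0 0 0 0.63; 0 0 0.045 0 0 0 0.63; 0 0 0 0 0 0 0.63",
)

```text
t: 22.05
tcp_pos: [560.1, -109.5, 31.7]
eef_rot: [-0.001, 0.642, 0.767, -0.004]
contact_force: [0.1, -0.2, -0.5]
finger_gap: 34.8
```

```bash
python3 - <<'E'
from plan import *
plan([563,-106,35],10)
pv=M-10.5*EX+68*EY
for a in (1.62,1.4,1.2,1.0,.8,.6,.4,.2,0):
    t=-(-np.sin(a)*-EY+np.cos(a)*-EX); p=pv+80*(np.cos(a)*-EY+np.sin(a)*-EX)
    print(a,np.round(p,1),"tcp lead 7.7:",np.round(p+7.7*t,1),"yaw",round(np.degrees(np.arctan2(-t[1],-t[0])),1))
E
```

```text
t 22.05 tcp [ 560.1 -109.5   31.7] yaw 10.2 gap 34.8 shift [ 0.007  0.009 -0.008] turn [-0.007  0.003  0.003] F [ 0.1 -0.2 -0.5]
  tcp in dock frame [-87.1  71. ]
1.62 [ 560.4 -106. ] tcp lead 7.7: [ 552.8 -107. ] yaw 7.9
1.4 [ 543.4 -110.3] tcp lead 7.7: [ 536.1 -113. ] yaw 20.5
1.2 [ 529.  -117.3] tcp lead 7.7: [ 522.5 -121.4] yaw 32.0
1.0 [ 516.4 -127.1] tcp lead 7.7: [ 510.8 -132.4] yaw 43.4
0.8 [ 505.9 -139.2] tcp lead 7.7: [ 501.5 -145.5] yaw 54.9
0.6 [ 498.1 -153.1] tcp lead 7.7: [ 495.  -160.2] yaw 66.3
0.4 [ 493.2 -168.3] tcp lead 7.7: [ 491.5 -175.8] yaw 77.8
0.2 [ 491.4 -184.2] tcp lead 7.7: [ 491.3 -191.9] yaw 89.3
0 [ 492.8 -200.1] tcp lead 7.7: [ 494.2 -207.7] yaw 100.7
```

Call:
apply_moves(
  rows="0.003 -0.015 -0.006 0 0 0 0.7; -0.003 -0.034 0 0 0 -0.16 0.7; -0.003 -0.034 0 0 0 -0.165 0.7; -0.003 -0.034 0 0 0 -0.165 0.7; 0 0 0 0 0 0 0.7",
)

```text
t: 22.68
tcp_pos: [518.2, -128.2, 39.6]
eef_rot: [0.002, 0.42, 0.908, -0.003]
contact_force: [0.3, -0.6, 0.2]
finger_gap: 28.1
```

```bash
python3 - <<'E'
from plan import *
plan([510.8,-132.4,34],43.4)
E
```

```text
t 22.68 tcp [ 518.2 -128.2   39.6] yaw 40.4 gap 28.1 shift [ 0.004 -0.021  0.014] turn [-0.003  0.006 -0.051] F [ 0.3 -0.6  0.2]
  tcp in dock frame [-76.5  26.4]
```

Call:
apply_moves(
  rows="0 -0.034 0.008 0 0 -0.16 0.7; -0.002 -0.034 0.004 0 0 -0.165 0.7; -0.003 -0.034 0 0 0 -0.165 0.7; -0.003 -0.02 0 0 0 -0.1 0.7; 0 0 0 0 0 0 0.7",
)

```text
t: 23.3
tcp_pos: [495.7, -167.8, 39.6]
eef_rot: [0.006, 0.122, 0.993, -0.002]
contact_force: [1.1, 0.3, 0.5]
finger_gap: 28.1
```

```bash
python3 - <<'E'
from plan import *
plan([491.5,-175.8,34],77.8)
im,d,ci=grab("scene"); u,v=pix(ci,[510,-190,20]); u=int(u);v=int(v)
c=im[v-50:v+40,u-60:u+60]; cv2.imwrite("pics/c9.png",cv2.resize(c,(720,540),interpolation=cv2.INTER_CUBIC))
E
```

```text
t 23.3 tcp [ 495.7 -167.8   39.6] yaw 76.0 gap 28.1 shift [ 0.005 -0.022  0.014] turn [-0.003  0.012 -0.03 ] F [1.1 0.3 0.5]
  tcp in dock frame [-41.7  -3.2]
```

View pics/c9.png

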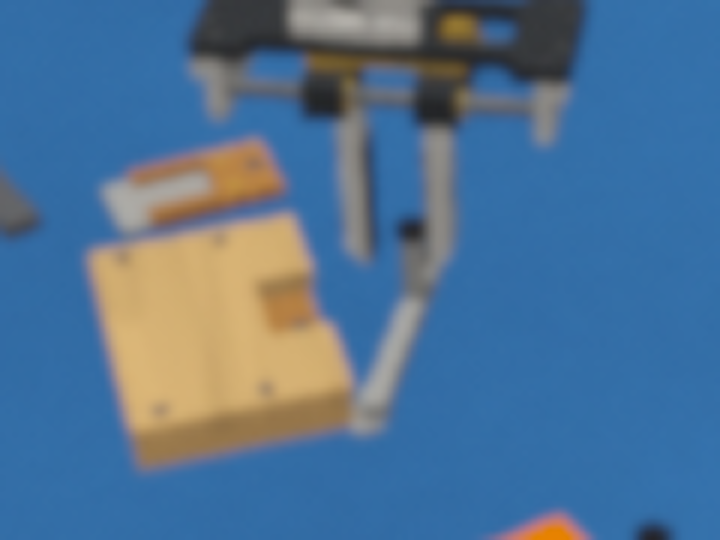

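The post is held between the fingers, with its cap at (412,232), and the bar is following. The scraper stays home. I'll continue to shut.

Call:
apply_moves(
  rows="0.006 -0.03 0.012 0 0.01 -0.1 0.7; 0 -0.03 0.004 0 0 -0.1 0.7; -0.002 -0.025 0 0 0 -0.1 0.7; 0 0 0 0 0 0 0.7",
)

```text
t: 23.85
tcp_pos: [491.5, -198.9, 34.9]
eef_rot: [0.002, -0.035, 0.999, -0.002]
contact_force: [-0.1, 0.4, -0.4]
finger_gap: 28.5
```

```bash
python3 - <<'E'
from plan import *
plan([494.2,-207.7,34],98)
E
```

```text
t 23.85 tcp [ 491.5 -198.9   34.9] yaw 94.0 gap 28.5 shift [-0.005 -0.023  0.002] turn [-0.003  0.004 -0.067] F [-0.1  0.4 -0.4]
  tcp in dock frame [-12. -13.]
```

Call:
apply_moves(
  rows="-0.003 -0.014 0.001 0 0 -0.07 0.7; 0 -0.01 0 0 0 0 0.7; 0 -0.006 0 0 0 0 0.7",
)

```text
t: 24.22
tcp_pos: [493.7, -207.6, 34.6]
eef_rot: [0.002, -0.068, 0.998, 0.001]
contact_force: [-1.0, 5.7, 1.9]
finger_gap: 28.0
```

Call:
apply_moves(
  rows="0 -0.008 0 0 0 0 0.7",
)

```text
t: 24.35
tcp_pos: [493.7, -207.6, 34.5]
eef_rot: [0.001, -0.068, 0.998, 0.004]
contact_force: [-1.9, 9.6, 3.7]
finger_gap: 28.6
```

Call:
apply_moves(
  rows="0 -0.01 0 0 0 0 0.7",
)

```text
t: 24.48
tcp_pos: [493.6, -207.5, 34.3]
eef_rot: [0.0, -0.067, 0.998, 0.008]
contact_force: [-2.0, 10.6, 3.9]
finger_gap: 28.3
```

```bash
python3 - <<'E'
from plan import *
plan([494.2,-207.7,34],98)
E
```

```text
t 24.48 tcp [ 493.6 -207.5   34.3] yaw 97.7 gap 28.3 shift [-0.001 -0.001  0.001] turn [ 0.015  0.002 -0.005] F [-2.  10.6  3.9]
  tcp in dock frame [ -3.1 -12.5]
```

It stops firmly exactly where shut was predicted. Centring around the post, then rising clear and away.

Call:
apply_moves(
  rows="0 0.018 0 0.015 0 0 0.66; 0 0 0 0 0 0 0.63; 0 0 -0.06 0 0 0 0.63; 0 0 -0.12 0 0 0 0.63; 0 0 -0.12 0 0 0 0.63; 0.12 0 -0.03 0 0 0 0.63; 0.14 0 0 0 0 0 0.63; 0.14 0.05 0 0 0 0 0.63",
)

```text
t: 25.48
tcp_pos: [331.1, -205.3, 171.4]
eef_rot: [0.003, -0.066, 0.998, -0.007]
contact_force: [-0.4, -0.1, 1.3]
finger_gap: 35.1
```

```bash
python3 - <<'E'
from plan import *
plan([494.2,-207.7,34],98)
A,d,ca=grab("top");B,d2,cb=grab("scene")
W=world(cb,d2); s=(W[...,2]>45)&(W[...,2]<64)&(np.hypot(W[...,0]-493,W[...,1]+200)<25)&(B.max(-1)<110); print("cap scene",s.sum(),np.round(W[s].mean(0),1))
W=world(ca,d); s=(W[...,2]>45)&(W[...,2]<64)&(np.hypot(W[...,0]-493,W[...,1]+200)<25)&(A.max(-1)<110); print("cap top",s.sum(),np.round(W[s].mean(0),1) if s.any() else "")
u,v=pix(ca,[510,-230,20]).astype(int);a=cv2.resize(A[v-32:v+32,u-32:u+32],(400,400),interpolation=cv2.INTER_CUBIC)
u,v=pix(cb,[510,-230,20]).astype(int);b=cv2.resize(B[v-32:v+32,u-32:u+32],(400,400),interpolation=cv2.INTER_CUBIC)
cv2.imwrite("pics/c10.png",np.hstack([a,b]))
# bystanders: changed areas vs start
for n,I in(("top",A),("scene",B)):
    D=(cv2.absdiff(cv2.GaussianBlur(I,(5,5),0),cv2.GaussianBlur(np.load(n+"0.npz")["im"],(5,5),0)).max(-1)>40).astype(np.uint8)
    k,_,st,_=cv2.connectedComponentsWithStats(D); print(n,[r.tolist() for r in st[1:] if r[4]>15])
E
```

```text
t 25.48 tcp [ 331.1 -205.3  171.4] yaw 97.5 gap 35.1 shift [-0.402 -0.054  0.346] turn [-0.014  0.004 -0.008] F [-0.4 -0.1  1.3]
  tcp in dock frame [ -35.4 -171.9]
cap scene 19 [ 497.2 -202.5   54.6]
cap top 23 [ 492.  -199.5   55.9]
top [[291, 168, 9, 32, 129], [302, 169, 18, 32, 288], [205, 195, 34, 35, 1005], [244, 197, 126, 152, 7057], [268, 281, 244, 103, 13369], [190, 283, 53, 41, 1365], [90, 299, 103, 85, 3934], [197, 311, 23, 34, 316], [194, 326, 68, 43, 330], [435, 363, 59, 16, 427], [267, 376, 9, 8, 28]]
scene [[86, 0, 9, 26, 70], [93, 0, 11, 30, 133], [174, 0, 77, 54, 2034], [251, 0, 44, 76, 1377], [295, 0, 40, 109, 2665], [272, 8, 8, 26, 116], [77, 10, 6, 12, 35], [81, 28, 11, 7, 39], [101, 29, 7, 9, 47], [92, 31, 8, 11, 44], [274, 35, 3, 25, 71], [100, 40, 7, 6, 34], [70, 46, 57, 26, 492], [126, 55, 5, 10, 36], [193, 55, 25, 14, 181], [120, 66, 9, 25, 91], [175, 68, 71, 53, 1250], [229, 86, 8, 6, 21], [179, 90, 8, 7, 34], [260, 98, 35, 19, 331], [275, 163, 36, 24, 620], [222, 179, 8, 28, 131], [203, 180, 18, 26, 176]]
```

View pics/c10.png

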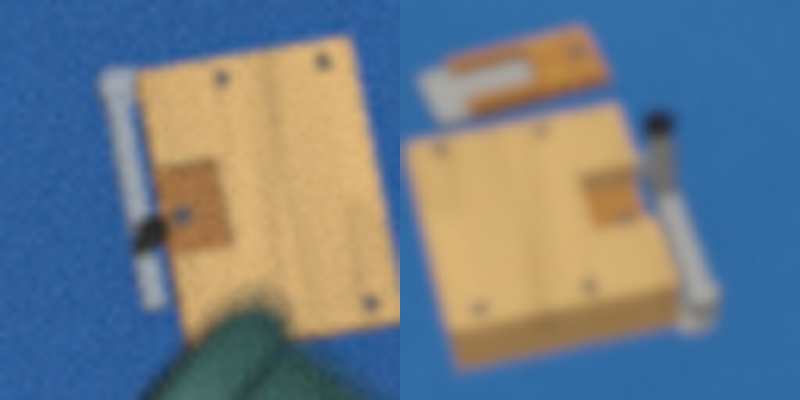

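The picture shows the bar parallel to the mouth, from (118,80) to (152,305) in the left half, with the scraper's wood in the notch reaching the mouth. The cap is at (492,-199.5) against (492.8,-200.1) predicted for shut. In the scene view, only the keeper, the scraper's old place and the arm have changed.

```bash
python3 -c "
from cell import robot
print(robot.sign_off())"
```

```text
the job is handed in; nothing more can be done
None
```

The wide scraper is in the dock, pushed to the back stop, and the keeper bar is shut across the mouth. I handed the job in at about 25.5 s of the 72 s allowed.

I swung the keeper open by its post, then pushed the scraper sideways onto the slot axis. Two fingers on its back pushed it in, and a last nudge through the thumb notch sent it home. Then I swung the keeper shut and moved the arm clear.

**Last checks**
- **Scraper:** the nudge moved it about 1.5 mm past the two-finger stop and then it would not go further at about 15 N. Its wood fills the notch up to the mouth. I judged "flush" from the finger position and the picture; I did not measure it directly.
- **Keeper:** it came to a firm stop. The top camera puts the post cap at (492, -199.5) mm, against (492.8, -200.1) predicted for shut.
- **Cameras disagree slightly:** the scene camera puts the cap about 5 mm off the top camera, at (497, -202.5). It showed the same offset from the top camera at the start.
- **Other things on the table:** the scene picture shows changes only at the keeper, the scraper's old place and the arm. In the top picture the arm hid part of the area, including the small scraper, but the scene picture shows that unmoved.

My first sideways push passed about 1 mm above the scraper without moving it, so I repeated it lower.

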